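Tighten the purge chamber cover in star order

ROBOT

A 6-joint arm with a two-finger parallel gripper is mounted at the origin on the work surface. World frame = base frame: x ahead of the robot, y to its left, z up, the work surface at z = 0. Lengths are in mm, angles in rad, forces in N, time in s.
With the tool pointing down it reaches from about 300 to 850 mm from the base axis. Payload 5.4 kg.
Tool frame: the origin (TCP) lies on the centre line of the jaws, within the pads' length; the fingertips stand 22 mm ahead of it and the grasp point (between the pads) lies 3 mm ahead of it; z points along the fingers, y is the direction in which the jaws open and shut (so a half turn about z gives the same grasp; the last joint's range is limited). The gripper opens to 85 mm and grips with 20 to 120 N. Pads are 22 mm wide; open, the fingers measure 114 mm over their backs; the gripper's body (76 mm by 85 mm) begins 54 mm behind the grasp point. The pads swing forward as they close: fully open they stand 13 mm farther back than shut.
Start: joints at [-1.399, 0.158, 1.597, -0, 1.386, -0.21], TCP at [214.216, -533.59, 253.299] pointing down, gripper open.
Joint ranges: [-2.91, 2.91], [-0.94, 2.29], [0.18, 2.7], [-1.29, 4.43], [0.17, 2.64], [-3, 3]. Speed limits (rad/s): [2.57, 2.57, 3.14, 3.14, 3.14, 3.14].

INTERFACE

Orientations are given as a rotation vector (axis times angle).
In Python, from cell import ctrl, open_gripper, gripper_close, eyes gives the robot as it stands. The module is installed in compiled form; this text tells all that it offers. Calls block until the motion is done:
- ctrl.move_pose(position, orientation): joint-space move of the TCP to a pose.
- ctrl.line_to(position, speed=150, attitude=None): straight line of the TCP; attitude=None keeps the orientation; speed is the mean speed in mm/s.
- ctrl.move_j(angles): joint-space move.
- open_gripper() and gripper_close(): open the fingers fully, or close them until they stop; the grip force is fixed at half the most.
- ctrl.pause(seconds).
- ctrl.solve_ik(position, orientation): joint angles nearest the present ones, or None.
- ctrl.state(): the state.
- eyes.get_image(name): name is "side" or "top"; returns a dict with "img" (480x640x3 uint8, red, green, blue), "fovy" (degrees; the focal length in pixels is half the picture's height over the tangent of half this angle, whatever the lens; pixels are square), "cx", "cy" (the principal point, pixels), "R" (3x3) and "t" (3): a world point X has camera coordinates R X + t. Camera axes: x right, y down, z forward; pixel columns grow to the right and rows downward; lengths in mm; the calibration is good to about 2 mm. A picture is of the moment at which its call begins. There is no depth.
A pose or a line that the arm cannot do raises ctrl.MotionError and nothing moves.
- ctrl.sign_off(): hands the job in, once; it reports no verdict.
The state is a dict: "clock": time; "joint_pos": joint angles; "dq": joint speeds; "tau": joint torques, N m; "eef_pos": TCP position; "tool_rot": TCP orientation; "wrist_force": force on the tool from outside, world axes, zero at the start; "torque": the same for the moment, N m; "grip_width": finger opening in mm.
Only numpy, scipy, OpenCV 4.12 (cv2) and the standard library are available. Lean on these libraries where they do the work, as an engineer would, in place of code of your own. Each camera call takes 0.05 s, during which the arm holds its last target.

TASK

The cover of the purge chamber is only loosely on: tighten its four red wing knobs clockwise by hand, in two passes and always crosswise (each knob, then the one opposite, then the other two). In the first pass just nip each knob up, about 25 degrees past where you feel it bite; when all four are nipped, go round crosswise again and turn each about 30 degrees further, so that all four end evenly tight at about 55 degrees past the bite, without crushing a spring pad (never beyond 70). Do not lean on the cover, leave everything else on the bench alone, and let go of the knobs at the end.

Things in the scene. Friction and masses are not known exactly. Their poses are not given: they have to be found in the camera images.
- chamber: Round steel purge chamber fixed to the bench, 264 mm across, 100 mm high. Origin: centre of its underside, z up. Its cover carries four red wing knobs, axes 82 mm from the chamber's axis, at 45, 135, 225 and 315 degrees from its x axis (knob1 to knob4, counter-clockwise from above): knob1 is opposite knob3, knob2 opposite knob4. A brass gas port sticks out on its +x side.
- cover: Flat aluminium cover with a round window, 234 mm across, origin at the centre of its underside; its top is 114 mm above the bench. It cannot come off. Do not press on it.
- knob1_grip (a point): Grip point of wing knob 1, on its vertical axis, 153 mm above the bench at first. The red wing is a bar 42 mm long (this point's x), 16 mm thick (its y), from 125 to 164 mm above the bench, on a black disc 38 mm across (120 to 126 mm). Clockwise from above tightens: loose (0.03 N m) for 0.1 to 0.75 rad, unmarked and different for each knob, then it bites and tightens; it stays where it is left.
- pad1_top (a point): Centre of the top of the steel spring pad (34 mm disc) under wing knob 1, 120 mm above the bench when slack. At the bite the knob's torque jumps to 0.3 N m, then grows by 0.18 N m per rad. Pad and knob sink by 1 mm per rad past the bite, not before: 0.4 mm when nipped, 1 mm when fully tight, crushed above 1.3 mm. Turned back, only the knob comes loose; the pad stays.
- knob2_grip (a point): Grip point of wing knob 2, on its vertical axis, 153 mm above the bench at first. The red wing is a bar 42 mm long (this point's x), 16 mm thick (its y), from 125 to 164 mm above the bench, on a black disc 38 mm across (120 to 126 mm). Clockwise from above tightens: loose (0.03 N m) for 0.1 to 0.75 rad, unmarked and different for each knob, then it bites and tightens; it stays where it is left.
- pad2_top (a point): Centre of the top of the steel spring pad (34 mm disc) under wing knob 2, 120 mm above the bench when slack. At the bite the knob's torque jumps to 0.3 N m, then grows by 0.18 N m per rad. Pad and knob sink by 1 mm per rad past the bite, not before: 0.4 mm when nipped, 1 mm when fully tight, crushed above 1.3 mm. Turned back, only the knob comes loose; the pad stays.
- knob3_grip (a point): Grip point of wing knob 3, on its vertical axis, 153 mm above the bench at first. The red wing is a bar 42 mm long (this point's x), 16 mm thick (its y), from 125 to 164 mm above the bench, on a black disc 38 mm across (120 to 126 mm). Clockwise from above tightens: loose (0.03 N m) for 0.1 to 0.75 rad, unmarked and different for each knob, then it bites and tightens; it stays where it is left.
- pad3_top (a point): Centre of the top of the steel spring pad (34 mm disc) under wing knob 3, 120 mm above the bench when slack. At the bite the knob's torque jumps to 0.3 N m, then grows by 0.18 N m per rad. Pad and knob sink by 1 mm per rad past the bite, not before: 0.4 mm when nipped, 1 mm when fully tight, crushed above 1.3 mm. Turned back, only the knob comes loose; the pad stays.
- knob4_grip (a point): Grip point of wing knob 4, on its vertical axis, 153 mm above the bench at first. The red wing is a bar 42 mm long (this point's x), 16 mm thick (its y), from 125 to 164 mm above the bench, on a black disc 38 mm across (120 to 126 mm). Clockwise from above tightens: loose (0.03 N m) for 0.1 to 0.75 rad, unmarked and different for each knob, then it bites and tightens; it stays where it is left.
- pad4_top (a point): Centre of the top of the steel spring pad (34 mm disc) under wing knob 4, 120 mm above the bench when slack. At the bite the knob's torque jumps to 0.3 N m, then grows by 0.18 N m per rad. Pad and knob sink by 1 mm per rad past the bite, not before: 0.4 mm when nipped, 1 mm when fully tight, crushed above 1.3 mm. Turned back, only the knob comes loose; the pad stays.
- brush: Wire brush lying on the bench. Bystander: leave it alone.
- hammer: Chipping hammer lying on the bench. Bystander: leave it alone.
- wrench: Open spanner lying on the bench. Bystander: leave it alone.
- spray: Blue bottle 60 mm across and 160 mm high. Bystander: leave it alone.
- angle: Offcut of steel angle, 140 x 40 x 40 mm, lying on the bench. Bystander: leave it alone.
- cup: Green open cup, 72 mm across, 70 mm high. Bystander: leave it alone.
- spareknob: Loose spare wing knob like the four on the cover, standing on the bench beside the chamber, not part of the work. Bystander: leave it alone.

How it is judged:
By the outcome, as a careful person would: the job done as asked, in the order asked, and still so for the second after the job is handed in, with the robot touching nothing.
It also fails if it takes over 72 s, if anything falls off the work surface, if the arm or the gripper's body presses on something with over 40 N, if the wrist force passes 120 N, or if a joint passes its speed limit or range.

## Working session

There is one attempt and no reset: what is moved stays moved. The work goes in short steps, each a Python script; the robot and the scene stay as the last script left them, time stands still between calls to the robot, and variables do not carry over. Pictures are saved under pics/ and viewed, and the job is handed in when it is done.

```bash
ls; mkdir -p pics; python3 - <<'E'
from cell import ctrl, eyes
import cv2
for n in("side","top"):
    d=eyes.get_image(n); cv2.imwrite(f"pics/{n}0.png",d["img"][:,:,::-1]); print(n,d["fovy"],d["cx"],d["cy"],d["R"],d["t"])
print(ctrl.state())
E
```

```text
pics
side 54.5683565020205 317.02180106355314 241.79061913428527 [[-0.77337539 -0.63393645 -0.00388288]
 [-0.4927426   0.60495604 -0.62548615]
 [ 0.39886744 -0.48182234 -0.78022561]] [444.55943008 335.89370724 966.91731201]
top 55.223662847310116 321.2604136940888 235.14661506582922 [[ 0.00917292 -0.99991827  0.00890594]
 [-0.99141909 -0.01025566 -0.13031886]
 [ 0.13039955 -0.00763412 -0.99143213]] [  -6.0864111   595.34053629 1131.81876351]
{'clock': 0.1, 'joint_pos': array([-1.39909550e+00,  1.58977311e-01,  1.59810814e+00,  3.21298213e-06,
        1.38620134e+00, -2.10073100e-01]), 'dq': array([-8.74348564e-06, -1.44762925e-03, -2.11174405e-03, -2.98769200e-04,
        1.22578864e-03, -6.09115347e-04]), 'tau': array([-2.26945826e-04, -3.96991825e+01, -3.32336962e+01, -2.98744508e-04,
        4.17985473e-03, -8.09411972e-06]), 'eef_pos': array([ 214.1337606 , -533.09727529,  252.41930135]), 'tool_rot': array([-3.08286699e+00, -5.95731546e-01, -5.59835338e-05]), 'wrist_force': array([-0.17959438, -1.23086071, -0.54146111]), 'torque': array([ 0.05970521, -0.00402189, -0.05262484]), 'grip_width': 85.68744181925314}
```

View pics/top0.png

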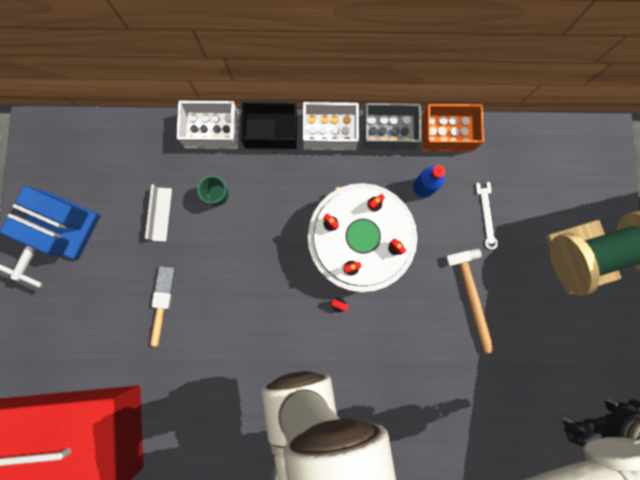

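View pics/side0.png

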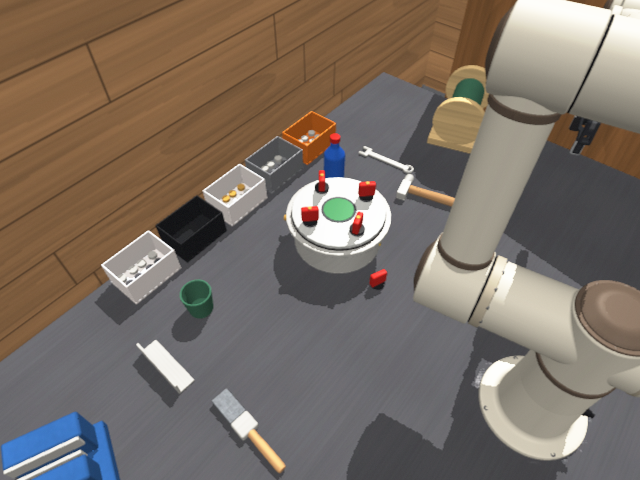

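```bash
cat > vis.py <<'E'
import numpy as np, cv2
from cell import eyes
def f(d): return 240/np.tan(np.radians(d["fovy"]/2))
def ray(d,u,v):
    R=np.array(d["R"]);t=np.array(d["t"]);F=f(d)
    return -R.T@t, R.T@np.array([(u-d["cx"])/F,(v-d["cy"])/F,1])
def onz(d,u,v,z):
    o,r=ray(d,u,v); return o+r*(z-o[2])/r[2]
def proj(d,X):
    c=np.array(d["R"])@np.array(X)+np.array(d["t"]);F=f(d); return F*c[0]/c[2]+d["cx"],F*c[1]/c[2]+d["cy"]
def red(d):
    h=cv2.cvtColor(d["img"],cv2.COLOR_RGB2HSV)
    return (((h[...,0]<6)|(h[...,0]>174))&(h[...,1]>150)&(h[...,2]>70)).astype(np.uint8)
def blobs(m,lo=20,hi=900):
    n,l,s,c=cv2.connectedComponentsWithStats(m)
    return [(c[i],s[i],l==i) for i in range(1,n) if lo<s[i][4]<hi]
E
python3 - <<'E'
from vis import *
for n in("top","side"):
    d=eyes.get_image(n)
    for c,s,m in blobs(red(d)):
        p=np.argwhere(m)[:,::-1].astype(np.float32); r=cv2.minAreaRect(p); 
        print(n,c.round(1),s[4],[np.round(x,1) for x in r],onz(d,*c,150).round(1))
    if n=="top":
        # cover/rim silhouettes
        h=cv2.cvtColor(d["img"],cv2.COLOR_RGB2HSV)
        w=((h[...,1]<40)&(h[...,2]>140)).astype(np.uint8)
        for c,s,m in blobs(w,4000,20000):
            e=cv2.fitEllipse(max(cv2.findContours(m.astype(np.uint8),0,1)[0],key=len)); print("white",s,e)
        g=((h[...,0]>45)&(h[...,0]<90)&(h[...,1]>120)).astype(np.uint8)
        for c,s,m in blobs(g,200,3000): print("green",c,s[4],onz(d,*c,114))
        o=((h[...,0]>8)&(h[...,0]<28)&(h[...,1]>110)).astype(np.uint8); o[:170]=0;o[220:]=0;o[:,:300]=0;o[:,420:]=0
        for c,s,m in blobs(o,2,300): print("brass",c,s[4],onz(d,*c,60))
    x,y=(300,160) if n=="top" else (260,120)
    cv2.imwrite(f"pics/{n}_z.png",cv2.resize(d["img"][y:y+150,x:x+200,::-1],None,fx=4,fy=4,interpolation=cv2.INTER_CUBIC))
E
```

```text
top [438.4 171.2] 110 [array([438.3, 171.3]), array([10.6, 11.3]), np.float64(45.0)] [ 735.5 -274.   150. ]
top [375.1 202. ] 101 [array([375.9, 200.9]), array([ 8.7, 17.2]), np.float64(51.3)] [ 660.  -124.3  150. ]
top [331.  221.8] 100 [array([331., 221.]), array([15.6,  8.5]), np.float64(45.0)] [612.3 -21.7 150. ]
top [396.9 246.2] 93 [array([397.8, 246.3]), array([15.6,  7.8]), np.float64(45.0)] [ 556.8 -173.9  150. ]
top [351.2 267.1] 100 [array([351.7, 266.6]), array([ 8.5, 16.8]), np.float64(71.6)] [507.7 -68.7 150. ]
top [338.9 304.7] 135 [array([339.1, 304.8]), array([17.1,  8.3]), np.float64(23.2)] [422.4 -40.8 150. ]
top [139.4 448.9] 80 [array([139.5, 448.5]), array([17.,  5.]), np.float64(90.0)] [109.5 390.4 150. ]
white [ 308  183  110  110 7639] ((362.40008544921875, 237.16184997558594), (107.82123565673828, 109.56865692138672), 128.85157775878906)
green [362.81021898 235.58540146] 685 [585.47485423 -98.94505354 114.        ]
brass [337.         187.33333333] 3 [715.55581213 -38.98609136  60.        ]
brass [377.  199.5] 16 [ 685.17316881 -140.52673724   60.        ]
brass [331.    218.625] 8 [634.81603262 -24.25352647  60.        ]
side [334.5 137.8] 90 [array([334.5, 138. ]), array([10.,  9.]), np.float64(90.0)] [ 735.1 -272.   150. ]
side [321.3 181.5] 121 [array([321. , 180.5]), array([21.,  6.]), np.float64(90.0)] [ 655.4 -116.2  150. ]
side [366.6 188.7] 217 [array([367. , 188.5]), array([15., 16.]), np.float64(90.0)] [ 552.6 -167.2  150. ]
side [309.6 214.1] 214 [array([309.5, 213.5]), array([15., 15.]), np.float64(90.0)] [607.7 -13.3 150. ]
side [356.9 223.9] 135 [array([356.9, 223. ]), array([ 7.5, 22.3]), np.float64(14.0)] [502.9 -59.  150. ]
side [377.6 277.5] 212 [array([377.9, 277.3]), array([12.1, 20.1]), np.float64(63.4)] [380.1  34.4 150. ]
```

View pics/top_z.png

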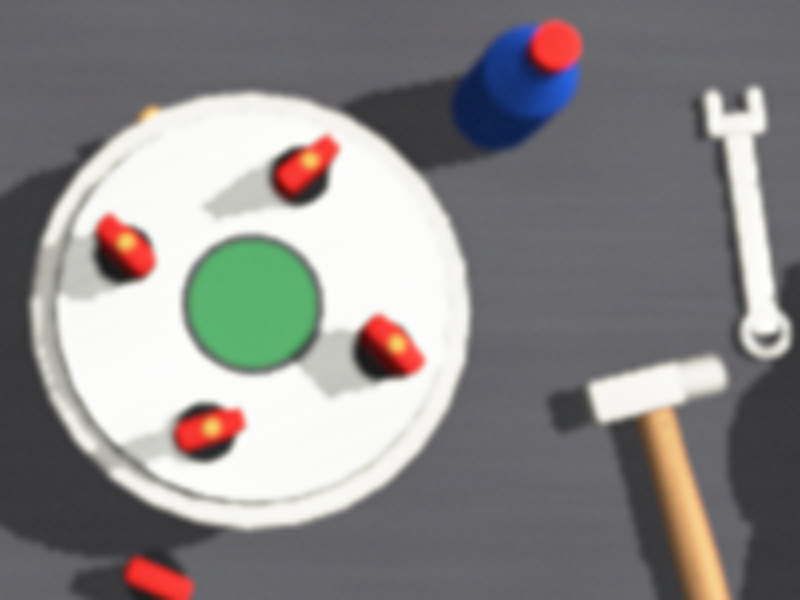

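View pics/side_z.png

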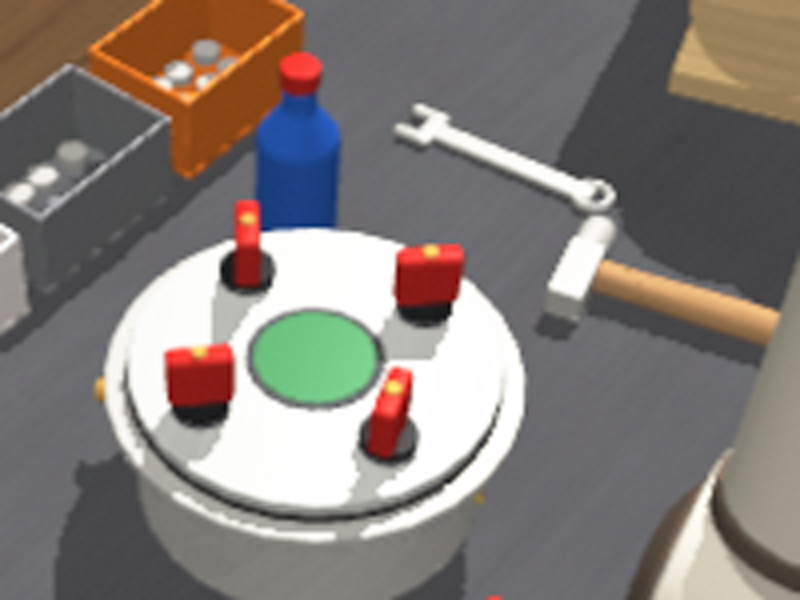

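```bash
python3 - <<'E'
from vis import *
from scipy.optimize import least_squares
from cell import ctrl
D={n:eyes.get_image(n) for n in("top","side")}
app={0:(613,-22),1:(508,-71),2:(557,-176),3:(662,-127)}
P={};
for n,d in D.items():
    h=cv2.cvtColor(d["img"],cv2.COLOR_RGB2HSV)
    H=h[...,0].astype(int)
    for k in range(4):
        u,v=proj(d,(*app[k],164)); 
        ys,xs=np.mgrid[0:480,0:640]
        near=(np.hypot(xs-u,ys-v)<9)&(h[...,1]>100)
        # weight by green-channel excess among saturated (red has G~0)
        w=near*np.clip(d["img"][...,1].astype(float)-90,0,None)*(H>6)*(H<35)
        c=np.array([(w*xs).sum(),(w*ys).sum()])/w.sum(); P[n,k]=c
        print(n,k+1,c.round(1),(w>0).sum(),onz(d,*c,164).round(1))
def mod(p): return [(p[0]+82*np.cos(p[2]+np.pi/4+k*np.pi/2),p[1]+82*np.sin(p[2]+np.pi/4+k*np.pi/2),164) for k in range(4)]
for use in(["top"],["side"],["top","side"]):
    r=least_squares(lambda p:np.concatenate([np.array(proj(D[n],X))-P[n,k] for n in use for k,X in enumerate(mod(p))]),[585,-99,.43])
    print(use,r.x.round(3),np.round(r.fun,1))
p=r.x; print(np.round(mod(p),1))
# wing yaw: reconstruct contour of red+yellow in each view; compare top-face long edges
for k,X in enumerate(mod(p)):
    d=D["top"]; m=red(d); h=cv2.cvtColor(d["img"],cv2.COLOR_RGB2HSV)
    m=((h[...,1]>130)&((h[...,0]<30)|(h[...,0]>172))&(h[...,2]>70)).astype(np.uint8)
    u,v=proj(d,X); pts=np.argwhere(m)[:,::-1]; pts=pts[np.hypot(*(pts-[u,v]).T)<13]
    w=np.array([onz(d,*q,160)[:2] for q in pts]); w0=w-w.mean(0); e,V=np.linalg.eigh(w0.T@w0); a=np.degrees(np.arctan2(V[1,1],V[0,1]))
    print(k+1,len(pts),a.round(1)%180,np.sqrt(12*e/len(pts)).round(1))
E
```

```text
top 1 [331.2 219.9] 22 [614.3 -21.6 164. ]
top 2 [352.5 266.4] 24 [508.5 -70.5 164. ]
top 3 [399.  245.4] 23 [ 557.3 -176.2  164. ]
top 4 [377.1 199.6] 22 [ 662.9 -127.1  164. ]
side 1 [309.4 207.5] 11 [613.  -19.3 164. ]
side 2 [358.  216.4] 16 [508.2 -68.8 164. ]
side 3 [367.3 182.2] 16 [ 557.  -174.5  164. ]
side 4 [321.6 174.3] 12 [ 662.1 -125.5  164. ]
['top'] [ 5.85758e+02 -9.88500e+01  4.33000e-01] [ 0.1  0.1  0.  -0.1 -0.2 -0.1  0.   0.1]
['side'] [ 5.85048e+02 -9.69960e+01  4.34000e-01] [ 0.1 -0.2  0.   0.  -0.1  0.1 -0.1  0.1]
['top', 'side'] [ 5.8559e+02 -9.8210e+01  4.3400e-01] [-0.2  0.2 -0.2 -0.  -0.5 -0.  -0.3  0.1  0.2 -0.6  0.1 -0.4  0.1 -0.2
  0.1 -0.3]
[[ 613.8  -21.2  164. ]
 [ 508.6  -70.   164. ]
 [ 557.3 -175.2  164. ]
 [ 662.6 -126.5  164. ]]
1 129 44.5 [18.4 35.9]
2 136 107.1 [19.1 35.2]
3 128 46.6 [18.5 35.4]
4 136 132.1 [19.1 38. ]
```

```bash
cat > rob.py <<'E'
import numpy as np
from scipy.spatial.transform import Rotation as Ro
from cell import ctrl, open_gripper, gripper_close
C=np.array([585.6,-98.2]);Y0=0.434
K={k:C+82*np.array([np.cos(Y0+np.pi/4+(k-1)*np.pi/2),np.sin(Y0+np.pi/4+(k-1)*np.pi/2)]) for k in(1,2,3,4)}
YAW={1:44.5,2:107.1,3:46.6,4:132.1}
def ori(phi):  # phi: world angle (deg) of tool y
    a=np.radians(phi); y=np.array([np.cos(a),np.sin(a),0]); z=np.array([0,0,-1.]); x=np.cross(y,z)
    return Ro.from_matrix(np.column_stack([x,y,z])).as_rotvec()
E
python3 - <<'E'
from rob import *
for k in K:
  for s in(90,-90):
    print(k,s,[ (None if q is None else q[5].round(2)) for q in (ctrl.solve_ik([*K[k],z],ori(YAW[k]+s-t)) for z in (156,200) for t in(-5,0,50,105))])
q=ctrl.solve_ik([*K[1],156],ori(YAW[1]-90));q2=ctrl.solve_ik([*K[1],156],ori(YAW[1]-120));print(q,q2-q)
E
```

```text
1 90 [np.float64(-2.67), np.float64(-2.58), np.float64(-1.71), np.float64(-0.75), np.float64(-2.67), np.float64(-2.58), np.float64(-1.71), np.float64(-0.75)]
1 -90 [np.float64(0.48), np.float64(0.56), np.float64(1.44), np.float64(2.4), np.float64(0.48), np.float64(0.56), np.float64(1.44), np.float64(2.4)]
2 90 [np.float64(2.38), np.float64(2.47), np.float64(-2.94), np.float64(-1.98), np.float64(2.38), np.float64(2.47), np.float64(-2.94), np.float64(-1.98)]
2 -90 [np.float64(-0.76), np.float64(-0.67), np.float64(0.2), np.float64(1.16), np.float64(-0.76), np.float64(-0.67), np.float64(0.2), np.float64(1.16)]
3 90 [np.float64(-2.98), np.float64(-2.9), np.float64(-2.02), np.float64(-1.06), np.float64(-2.98), np.float64(-2.9), np.float64(-2.02), np.float64(-1.06)]
3 -90 [np.float64(0.16), np.float64(0.25), np.float64(1.12), np.float64(2.08), np.float64(0.16), np.float64(0.25), np.float64(1.12), np.float64(2.08)]
4 90 [np.float64(1.95), np.float64(2.04), np.float64(2.91), np.float64(-2.41), np.float64(1.95), np.float64(2.04), np.float64(2.91), np.float64(-2.41)]
4 -90 [np.float64(-1.19), np.float64(-1.1), np.float64(-0.23), np.float64(0.73), np.float64(-1.19), np.float64(-1.1), np.float64(-0.23), np.float64(0.73)]
[-2.31019027e-01  3.45272979e-01  1.57284468e+00 -4.44089210e-16
  1.22347499e+00  5.63105782e-01] [0.         0.         0.         0.         0.         0.52359878]
```

```bash
python3 - <<'E'
from rob import *
from vis import *
def st(l):
    s=ctrl.state(); print(l,round(s["clock"],2),s["eef_pos"].round(2),s["wrist_force"].round(2),s["torque"].round(3),"q6",s["joint_pos"][5].round(4),"t6",s["tau"][5].round(4),s["grip_width"].round(2))
k=1;o=ori(YAW[k]-90+1)
st("a"); ctrl.move_pose([*K[k],200],o); st("hover")
ctrl.line_to([*K[k],157],speed=120); st("down")
for n in("top","side"):
    d=eyes.get_image(n); u,v=map(int,proj(d,(*K[1],150))); cv2.imwrite(f"pics/{n}1.png",cv2.resize(d["img"][v-75:v+75,u-100:u+100,::-1],None,fx=4,fy=4,interpolation=cv2.INTER_CUBIC))
E
```

```text
Traceback (most recent call last):
AttributeError: 'float' object has no attribute 'round'
```

```bash
cat >> rob.py <<'E'
def st(l):
    s=ctrl.state(); print(l,round(float(s["clock"]),2),s["eef_pos"].round(2),s["wrist_force"].round(2),s["torque"].round(3),"q6",round(float(s["joint_pos"][5]),4),"t6",round(float(s["tau"][5]),4),round(float(s["grip_width"]),2)); return s
E
python3 - <<'E'
from rob import *
from vis import *
k=1;o=ori(YAW[k]-90+1)
st("a"); ctrl.move_pose([*K[k],200],o); st("hover")
ctrl.line_to([*K[k],157],speed=120); st("down")
for n in("top","side"):
    d=eyes.get_image(n); u,v=map(int,proj(d,(*K[1],150))); cv2.imwrite(f"pics/{n}1.png",cv2.resize(d["img"][v-75:v+75,u-100:u+100,::-1],None,fx=4,fy=4,interpolation=cv2.INTER_CUBIC))
E
```

```text
a 0.3 [ 214.2  -533.39  252.96] [0.15 0.33 0.94] [ 0.022 -0.014  0.065] q6 -0.2101 t6 0.0 85.54
hover 2.62 [613.86 -22.24 200.1 ] [-1.3  -0.35  0.95] [0.022 0.001 0.009] q6 0.5456 t6 0.0007 85.13
down 3.13 [613.81 -21.49 157.  ] [-0.24 -0.84 -0.  ] [ 0.026  0.004 -0.048] q6 0.5457 t6 -0.0002 85.52
```

View pics/side1.png

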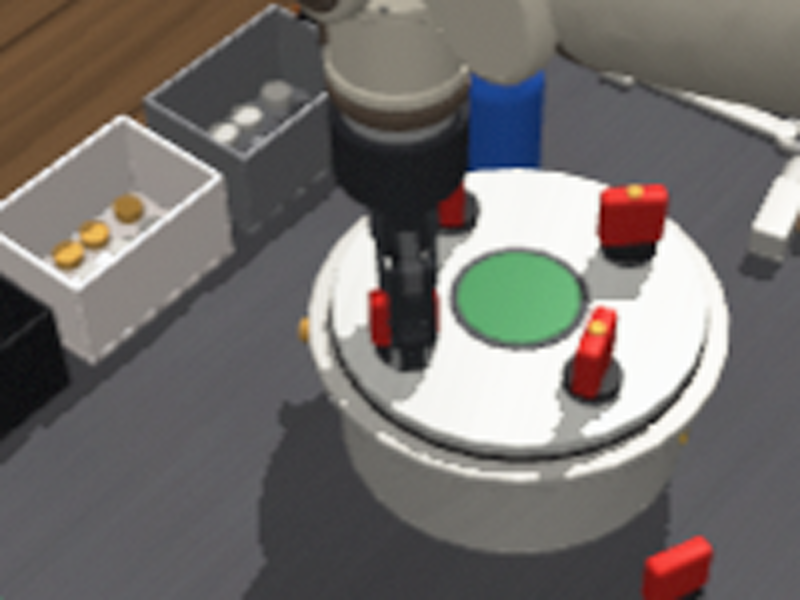

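View pics/top1.png

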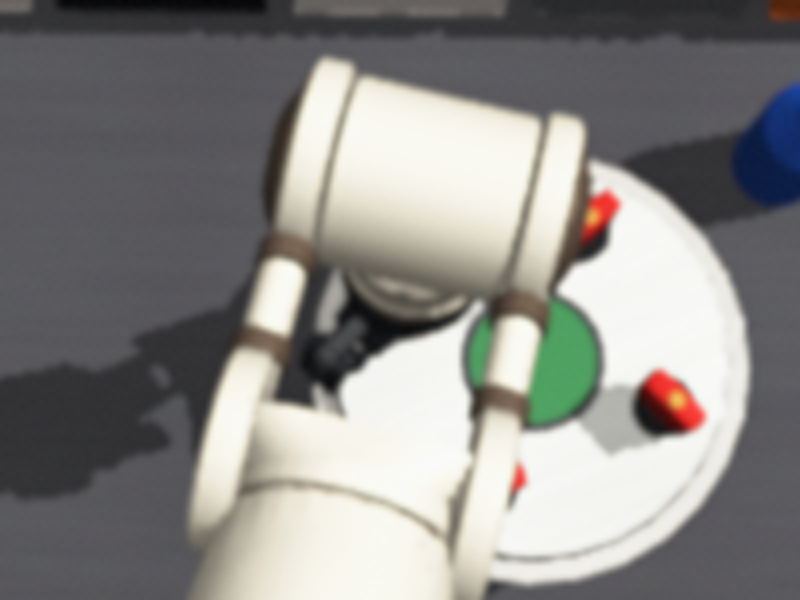

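The side view shows the near finger centred on knob 1's wing (red on both sides at x≈378 and 435 in the zoom). Closing.

```bash
python3 - <<'E'
from rob import *
gripper_close(); s=st("closed")
q=np.array(ctrl.solve_ik([*K[1],157],ori(YAW[1]-89)))
for i in range(3):
    q[5]+=np.radians(2); ctrl.move_j(q); s=st(f"cmd {q[5]:.4f}")
E
```

```text
closed 3.88 [613.81 -21.11 157.25] [-1.25  0.92  2.48] [ 0.099  0.188 -0.015] q6 0.5457 t6 -0.0224 15.09
cmd 0.5806 4.12 [613.79 -21.12 157.24] [-2.71  0.93  3.45] [0.126 0.338 0.002] q6 0.5799 t6 0.0442 14.91
cmd 0.6155 4.38 [613.82 -21.12 157.24] [-2.12  0.93  3.57] [ 0.18   0.384 -0.024] q6 0.6145 t6 0.0399 15.15
cmd 0.6504 4.62 [613.84 -21.16 157.21] [-3.59  0.78  5.38] [0.276 0.489 0.005] q6 0.6492 t6 0.0384 14.85
```

```bash
python3 - <<'E'
from rob import *
q=np.array(ctrl.solve_ik([*K[1],157],ori(YAW[1]-89))); q[5]=0.6504
n=0
for i in range(24):
    q[5]+=np.radians(2); ctrl.move_j(q); s=st(f"cmd {q[5]:.4f}")
    if s["tau"][5]>0.12: n+=1
    if n==3: break
    if np.abs(s["wrist_force"]).max()>18: break
E
```

```text
cmd 0.6853 4.88 [613.81 -21.13 157.19] [-2.66  1.06  6.7 ] [ 0.245  0.506 -0.044] q6 0.6843 t6 0.0196 14.86
cmd 0.7202 5.12 [613.83 -21.13 157.19] [-2.17  1.7   5.4 ] [ 0.312  0.594 -0.071] q6 0.7192 t6 0.0169 15.06
cmd 0.7551 5.38 [613.8  -21.14 157.17] [-3.08  0.96  4.34] [ 0.306  0.576 -0.055] q6 0.7541 t6 0.0169 15.14
cmd 0.7900 5.62 [613.81 -21.11 157.2 ] [-3.4   0.97  4.5 ] [ 0.256  0.583 -0.016] q6 0.789 t6 0.0169 15.02
cmd 0.8249 5.88 [613.79 -21.12 157.17] [-2.81  1.78  5.45] [ 0.258  0.56  -0.052] q6 0.8239 t6 0.0169 15.31
cmd 0.8598 6.12 [613.8  -21.12 157.19] [-2.64  1.59  5.08] [ 0.255  0.492 -0.076] q6 0.8588 t6 0.0169 15.43
cmd 0.8947 6.38 [613.79 -21.11 157.17] [-3.75  1.51  5.01] [0.287 0.565 0.017] q6 0.8937 t6 0.0169 15.22
cmd 0.9297 6.62 [613.79 -21.07 157.18] [-2.33  1.32  5.  ] [ 0.31   0.496 -0.086] q6 0.9287 t6 0.0169 14.94
cmd 0.9646 6.88 [613.79 -21.08 157.18] [-3.4   1.64  5.72] [ 0.273  0.527 -0.048] q6 0.9635 t6 0.0169 14.78
cmd 0.9995 7.12 [613.79 -21.13 157.18] [-2.4   1.76  4.77] [ 0.294  0.572 -0.019] q6 0.9984 t6 0.0169 14.93
cmd 1.0344 7.38 [613.77 -21.09 157.18] [-2.62  2.54  4.69] [ 0.342  0.567 -0.027] q6 1.0333 t6 0.0168 14.85
cmd 1.0693 7.62 [613.77 -21.09 157.18] [-2.71  1.91  5.56] [ 0.278  0.565 -0.032] q6 1.0682 t6 0.0168 15.04
cmd 1.1042 7.88 [613.77 -21.08 157.17] [-2.82  1.62  5.3 ] [ 0.322  0.56  -0.047] q6 1.1031 t6 0.0168 15.18
cmd 1.1391 8.12 [613.76 -21.07 157.16] [-3.12  1.39  5.12] [0.26  0.528 0.212] q6 1.1376 t6 0.2498 14.99
cmd 1.1740 8.38 [613.77 -21.06 157.17] [-3.4   1.67  5.11] [0.248 0.563 0.238] q6 1.172 t6 0.2591 15.09
cmd 1.2089 8.62 [613.77 -21.05 157.12] [-2.94  0.78  4.85] [0.309 0.563 0.235] q6 1.2067 t6 0.2703 15.12
```

```bash
python3 - <<'E'
from rob import *
q=np.array(ctrl.solve_ik([*K[1],157],ori(YAW[1]-89)))
for a in (1.30,1.43,1.563):
    q[5]=a; ctrl.move_j(q); s=st(f"cmd {q[5]:.4f}")
ctrl.pause(0.1); st("w")
E
```

```text
cmd 1.3000 8.88 [613.77 -21.08 157.05] [-2.91  1.94  4.63] [0.358 0.487 0.098] q6 1.2963 t6 0.302 14.99
cmd 1.4300 9.12 [613.74 -21.03 156.95] [-2.65  1.25  3.06] [0.414 0.436 0.098] q6 1.4246 t6 0.324 14.67
cmd 1.5630 9.38 [613.73 -21.02 156.83] [-1.78  2.26  1.44] [0.496 0.448 0.184] q6 1.5568 t6 0.3234 14.84
w 9.48 [613.72 -21.03 156.78] [-2.4   2.73  3.24] [0.512 0.465 0.175] q6 1.5585 t6 0.1355 15.07
```

```bash
cat >> rob.py <<'E'
def grab(k,phi):
    o=ori(phi); ctrl.move_pose([*K[k],198],o); ctrl.line_to([*K[k],157],speed=140); gripper_close(); return st(f"closed{k}")
def release(k):
    open_gripper(); p=ctrl.state()["eef_pos"]; ctrl.line_to([*K[k],198],speed=140); st(f"released{k}")
def nip(k,phi,maxn=26):
    q=np.array(ctrl.solve_ik([*K[k],157],ori(phi))); st0=np.radians(2); hist=[]
    for i in range(maxn):
        q[5]+=st0; ctrl.move_j(q); s=ctrl.state(); t=s["tau"][5]; hist.append((s["joint_pos"][5],t,s["eef_pos"][2],s["wrist_force"][2]))
        if t>0.15: break
        if np.abs(s["wrist_force"]).max()>25: print("FORCE",s["wrist_force"]); break
    print(np.round(hist[:3]+hist[-4:],4).tolist())
    if t<=0.15: print("NO BITE"); return None
    b=hist[-1][0]-st0/2+0.008; print("bite",b, "steps",len(hist))
    for a in (0.15,0.29,0.436+0.005):
        q[5]=b+a; ctrl.move_j(q); s=st(f"k{k} past {a}")
    return b
E
python3 - <<'E'
from rob import *
release(1)
phi=YAW[3]-89
s=grab(3,phi); 
print(nip(3,phi))
E
```

```text
released1 10.61 [614.03 -21.27 198.27] [-0.57 -0.36 -0.55] [ 0.042  0.02  -0.03 ] q6 1.563 t6 -0.0003 85.4
closed3 12.9 [ 557.33 -175.25  157.46] [-1.52  0.72  4.39] [ 0.184  0.422 -0.089] q6 0.2289 t6 -0.021 15.22
[[0.263, 0.037, 157.4498, 5.1211], [0.2979, 0.0174, 157.3926, 4.3339], [0.3328, 0.0174, 157.4181, 5.8874], [0.4375, 0.0174, 157.4065, 4.6725], [0.4724, 0.0174, 157.4178, 5.4986], [0.5073, 0.0173, 157.4426, 6.516], [0.5417, 0.2527, 157.3914, 5.5728]]
bite 0.5322772981371809 steps 9
k3 past 0.15 15.41 [ 557.24 -175.13  157.25] [-3.51  0.66  4.15] [0.16 0.5  0.04] q6 0.6785 t6 0.1979 15.16
k3 past 0.29 15.67 [ 557.25 -175.11  157.21] [-3.62  0.59  3.29] [0.17  0.589 0.049] q6 0.8162 t6 0.2533 15.28
k3 past 0.441 15.93 [ 557.24 -175.05  157.04] [-2.79  0.95  3.73] [0.2   0.598 0.043] q6 0.9654 t6 0.3615 15.17
0.5322772981371809
```

```bash
python3 - <<'E'
from rob import *
release(3)
phi=YAW[2]-89
s=grab(2,phi); 
print(nip(2,phi))
E
```

```text
released3 17.06 [ 557.53 -175.26  198.15] [-0.64 -0.22 -0.58] [ 0.026  0.006 -0.003] q6 0.9732 t6 -0.0007 85.53
closed2 19.62 [508.77 -70.03 157.42] [-0.83  0.07  2.74] [ 0.025  0.122 -0.011] q6 -0.6884 t6 0.0184 14.71
[[-0.6541, 0.0444, 157.3979, 4.458], [-0.6196, 0.0282, 157.3234, 5.4338], [-0.5847, 0.0167, 157.3802, 4.7261], [-0.2008, 0.0169, 157.3625, 4.965], [-0.1658, 0.0169, 157.3768, 5.4821], [-0.1312, 0.1091, 157.3421, 5.5898], [-0.0966, 0.2582, 157.3392, 5.4583]]
bite -0.10603746320222049 steps 17
k2 past 0.15 24.12 [508.62 -70.04 157.24] [-1.62 -0.6   3.11] [0.028 0.344 0.01 ] q6 0.0398 t6 0.249 15.31
k2 past 0.29 24.38 [508.57 -70.01 157.15] [-2.33 -0.04  3.81] [0.017 0.329 0.076] q6 0.1775 t6 0.2534 15.14
k2 past 0.441 24.65 [508.54 -69.97 157.  ] [-2.    0.09  3.4 ] [0.038 0.324 0.127] q6 0.3276 t6 0.3128 15.12
-0.10603746320222049
```

```bash
python3 - <<'E'
from rob import *
release(2)
phi=YAW[4]-89
s=grab(4,phi); 
print(nip(4,phi))
E
```

```text
released2 25.77 [508.72 -70.03 198.06] [ 1.16 -0.92 -1.04] [ 0.022 -0.025 -0.055] q6 0.3349 t6 -0.0006 85.39
closed4 28.17 [ 662.79 -126.33  157.49] [0.25 0.11 2.99] [ 0.2    0.115 -0.056] q6 -1.1194 t6 -0.0227 14.95
[[-1.0852, 0.0438, 157.449, 4.8241], [-1.0507, 0.0394, 157.4273, 5.071], [-1.0157, 0.0191, 157.4057, 5.5192], [-0.5619, 0.0165, 157.4394, 4.8661], [-0.527, 0.0166, 157.4174, 5.3182], [-0.4921, 0.0166, 157.4142, 5.7246], [-0.4577, 0.2401, 157.4392, 5.0422]]
bite -0.46715706930494194 steps 19
k4 past 0.15 33.17 [ 662.64 -126.37  157.28] [-1.34  1.05  2.81] [0.267 0.194 0.094] q6 -0.321 t6 0.2454 14.89
k4 past 0.29 33.43 [ 662.61 -126.38  157.22] [-1.88  1.57  4.46] [0.317 0.178 0.029] q6 -0.1834 t6 0.2518 15.37
k4 past 0.441 33.7 [ 662.6  -126.36  157.06] [-1.31  1.26  5.13] [0.289 0.18  0.12 ] q6 -0.0339 t6 0.3546 15.18
-0.46715706930494194
```

```bash
cat >> rob.py <<'E'
B={1:1.130,3:0.532,2:-0.122,4:-0.467}
LEFT={1:1.5585,3:0.969,2:0.331,4:-0.031}
def second(k):
    q0=ctrl.solve_ik([*K[k],157],ori(YAW[k]-89)); phi=YAW[k]-89-np.degrees(LEFT[k]-q0[5])
    grab(k,phi); q=np.array(ctrl.solve_ik([*K[k],157],ori(phi)))
    for a in np.linspace(LEFT[k],B[k]+0.96+0.005,5)[1:]:
        q[5]=a; ctrl.move_j(q); st(f"k{k} past {np.degrees(a-B[k]):.1f}")
E
python3 - <<'E'
from rob import *
release(4); second(1)
E
```

```text
released4 34.83 [ 662.86 -126.52  198.46] [-0.91 -1.1  -0.23] [-0.021  0.047 -0.006] q6 -0.0262 t6 -0.0006 85.34
closed1 37.32 [614.05 -21.07 157.5 ] [-0.03  1.41  2.61] [0.227 0.079 0.163] q6 1.5583 t6 0.0946 15.12
k1 past 32.2 37.58 [614.01 -21.1  157.39] [0.2  1.59 1.18] [ 0.125 -0.012  0.046] q6 1.6895 t6 0.3296 15.02
k1 past 39.9 37.83 [614.   -21.15 157.31] [-0.65  1.26  2.52] [0.227 0.04  0.136] q6 1.8216 t6 0.3805 14.92
k1 past 47.6 38.09 [613.96 -21.16 157.16] [-0.13  1.3   1.63] [ 0.214 -0.039  0.162] q6 1.9549 t6 0.4009 15.12
k1 past 55.3 38.35 [613.92 -21.15 157.01] [1.09 1.12 0.6 ] [ 0.212 -0.135  0.225] q6 2.0887 t6 0.4173 14.79
```

```bash
python3 - <<'E'
from rob import *
release(1); second(3)
release(3); second(2)
E
```

```text
released1 39.48 [614.03 -21.24 198.28] [ 0.57 -0.38 -0.39] [ 0.029  0.023 -0.006] q6 2.095 t6 -0.0005 85.43
closed3 41.61 [ 557.52 -175.06  157.47] [-0.39  1.41  3.25] [0.262 0.087 0.072] q6 0.9689 t6 0.0686 14.86
k3 past 32.6 41.87 [ 557.49 -175.1   157.37] [-0.27  1.19  2.6 ] [0.251 0.127 0.116] q6 1.0978 t6 0.332 15.2
k3 past 40.2 42.12 [ 557.49 -175.09  157.28] [-0.5   1.24  3.41] [0.301 0.109 0.205] q6 1.2279 t6 0.3805 15.27
k3 past 47.7 42.38 [ 557.47 -175.1   157.15] [0.01 2.17 2.62] [0.346 0.054 0.184] q6 1.3591 t6 0.4 15.2
k3 past 55.3 42.64 [ 557.43 -175.11  157.01] [0.42 1.99 2.  ] [0.356 0.01  0.218] q6 1.4908 t6 0.4167 14.61
released3 43.77 [ 557.52 -175.28  198.14] [ 0.49  0.34 -0.51] [ 0.005  0.027 -0.047] q6 1.497 t6 -0.0005 85.18
closed2 45.92 [508.67 -69.92 157.45] [-1.87  0.64  3.59] [0.166 0.269 0.139] q6 0.3308 t6 0.1355 14.86
k2 past 33.3 46.17 [508.69 -69.91 157.39] [-1.3   1.35  2.32] [0.182 0.322 0.091] q6 0.4558 t6 0.3541 14.97
k2 past 40.6 46.42 [508.64 -69.9  157.21] [-2.08  0.99  3.82] [0.206 0.32  0.189] q6 0.5817 t6 0.3951 15.08
k2 past 48.0 46.67 [508.63 -69.91 157.11] [-1.51  1.94  3.61] [0.206 0.293 0.182] q6 0.7086 t6 0.4102 15.03
k2 past 55.3 46.92 [508.61 -69.88 156.99] [-1.16  1.69  1.42] [0.291 0.24  0.228] q6 0.8365 t6 0.4344 14.82
```

```bash
python3 - <<'E'
from rob import *
from vis import *
release(2); second(4); release(4)
ctrl.line_to([*K[4],255],speed=150)
ctrl.move_j([-1.399,0.158,1.597,0,1.386,-0.21]); s=st("home")
for n in("top","side"):
    d=eyes.get_image(n); x,y=(300,160) if n=="top" else (260,120)
    cv2.imwrite(f"pics/{n}_end.png",cv2.resize(d["img"][y:y+150,x:x+200,::-1],None,fx=4,fy=4,interpolation=cv2.INTER_CUBIC))
    if n=="top":
      h=cv2.cvtColor(d["img"],cv2.COLOR_RGB2HSV)
      m=((h[...,1]>130)&((h[...,0]<30)|(h[...,0]>172))&(h[...,2]>70)).astype(np.uint8)
      q6s={1:2.0887,3:1.4908,2:.8365,4:B[4]+.96}
      for k in K:
        u,v=proj(d,(*K[k],164)); pts=np.argwhere(m)[:,::-1]; pts=pts[np.hypot(*(pts-[u,v]).T)<13]
        w=np.array([onz(d,*q,160)[:2] for q in pts]); w0=w-w.mean(0); e,V=np.linalg.eigh(w0.T@w0); a=np.degrees(np.arctan2(V[1,1],V[0,1]))%180
        q0=ctrl.solve_ik([*K[k],157],ori(YAW[k]-89))[5]
        print(k,"yaw seen",a.round(1),"expected",((YAW[k]+1-np.degrees(q6s[k]-q0))%180).round(1))
E
```

```text
released2 48.05 [508.76 -70.05 198.1 ] [-0.46 -0.41  0.56] [ 0.021 -0.012 -0.017] q6 0.8429 t6 -0.0005 85.53
closed4 49.98 [ 662.64 -126.42  157.48] [-1.63  0.72  2.46] [0.076 0.216 0.062] q6 -0.0311 t6 0.0631 15.08
k4 past 32.6 50.23 [ 662.6  -126.42  157.35] [-1.76 -0.17  2.59] [0.074 0.25  0.093] q6 0.0981 t6 0.3293 14.86
k4 past 40.1 50.49 [ 662.6  -126.41  157.27] [-1.99  1.06  2.32] [0.072 0.352 0.234] q6 0.2284 t6 0.3792 14.92
k4 past 47.7 50.75 [ 662.54 -126.4   157.08] [-1.52  0.56  2.56] [0.08  0.346 0.212] q6 0.3599 t6 0.3978 14.98
k4 past 55.3 51.01 [ 662.53 -126.39  157.  ] [-2.06  0.35  2.24] [0.061 0.251 0.182] q6 0.4917 t6 0.4144 15.22
released4 52.13 [ 662.86 -126.49  198.45] [-0.86  0.1  -0.47] [-0.006 -0.018  0.048] q6 0.4979 t6 -0.0005 85.5
home 54.83 [ 215.11 -533.36  253.52] [-0.27  0.12  0.47] [-0.019 -0.001 -0.043] q6 -0.2099 t6 -0.0008 84.99
1 yaw seen 140.1 expected 137.1
2 yaw seen 22.6 expected 20.7
3 yaw seen 153.7 expected 155.3
4 yaw seen 40.0 expected 40.7
```

View pics/top_end.png

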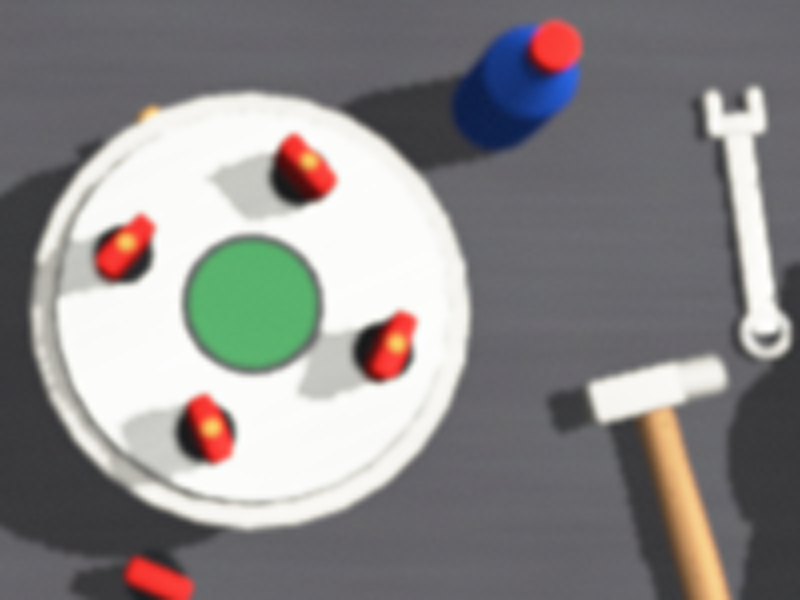

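View pics/side_end.png

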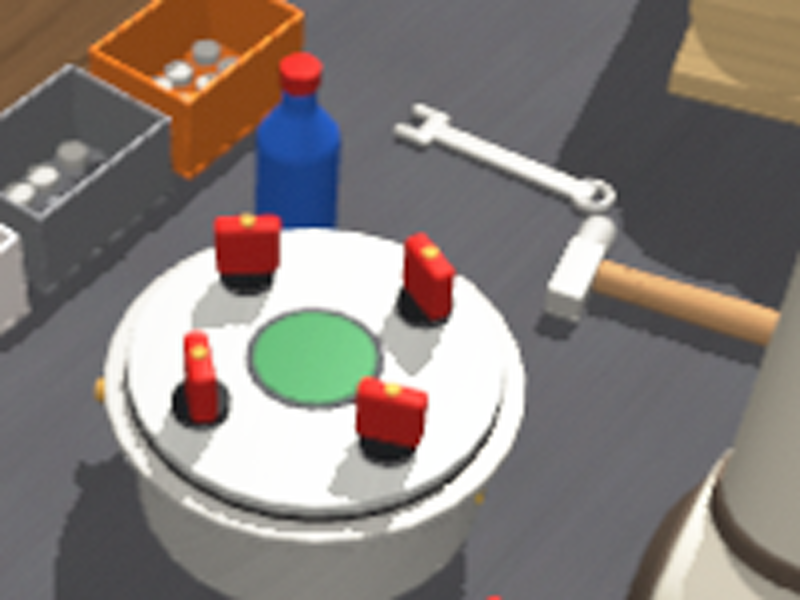

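The final views show all four wings turned as planned, within 3° of the expected yaw. The knob centres in the top zoom are about (125,245), (210,428), (395,342) and (308,162), and the bottle, hammer, spanner and spare knob have not moved. Handing in.

```bash
python3 -c "
from cell import ctrl
print(ctrl.sign_off(), ctrl.state()['clock'])"
```

```text
the job is handed in; nothing more can be done
the job is handed in; nothing more can be done
```

I tightened all four knobs in two crosswise passes (1, 3, 2, 4 each time), let go and parked the arm. The job was handed in at about 55 s on the robot's clock, against the 72 s limit.

- **First pass:** I felt for each bite in 2° steps from the jump in joint-6 torque, then nipped each knob to about 25° past it.
- **Second pass:** each knob went on to about 55° past its bite. The final torques were 0.417, 0.434, 0.417 and 0.414 N m for knobs 1 to 4.
- **Sink:** the tool dropped about 0.4 mm and then 0.5 mm with each knob, as expected.
- **Forces:** the vertical wrist force stayed below about 7 N at every reading.
- **Last pictures:** the wing angles agree with the plan to within 3°, and the bottle, hammer, spanner and spare knob in view have not moved. I did not recheck the brush, cup and steel angle by picture; the arm never worked near them.

**Uncertainty:** each bite angle is known to about 1–2°. Knob 2's bite was less sharp and its final torque slightly higher, so it may be a few degrees tighter than the rest, though well short of 70°.

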